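# Third sample into the beam

### The job

Read the third sample on the spectrophotometer: with the fingertips, push the cell changer rod in from its fully-out stop, counting the clicks, and leave it seated in the third click without running past it. Then press the large bar key on the front deck fully down to take the reading and let it come up again. Only push and press, never take the knob or rod between the fingers, and leave the bottle, the tip box and the cuvette rack where they stand.

Things in the scene. Friction and masses are not known exactly. Their poses are not given: they have to be found in the camera images.
- spectrophotometer: White bench instrument, fixed, 330 deep (x), 420 wide (y). Origin on the bench under the middle of its front face, which faces the robot; x points into the instrument, y to the robot's left. Front deck flat, 100 high, 125 deep; housing behind it 150 high. A closed black compartment lid lies on the deck's right half (y -190 to -30, from x 30 back), top at 128. Rod axis at y -110, z 70.
- changer_rod (a joint): Rod travel in m along the instrument's +x: 0 fully out at its stop (start), 0.060 fully in. Clicks (detents) at 0.015, 0.030, 0.045 (third), 0.060. Between clicks the push rises to 4-8 N (varies per run) at about 4 mm, falls to nothing at 7.5 mm, then it draws itself into the next. Let go within 6 mm of a click it seats itself within 0.7 mm. No click is skipped below 50 mm/s.
- rod_knob (a point): Centre of the flat outer face (robot side) of the rod's knob, where to push; moves with the rod. 105 mm in front of the instrument's face when fully out, 60 at the third click, 70 above the bench. Knob black, round, 28 diameter, 20 long, on a level steel rod of 8 diameter with dark rings 15 mm apart; the n-th ring reaches the bushing (8 mm proud of the face) at click n.
- measure_key (a joint): Travel of the bar key in m: 0 up, 0.004 fully down; it springs back. 1.8 N to start, 4.2 N fully down.
- measure_key_top (a point): Centre of the top of the bar key: the one large key, 44 mm along y by 24 along x, white on a black bezel, on the left half of the front deck, 45 mm behind the front face, 65 left of the middle, top 106 above the bench (6 above the deck). Left of it a dozen small flat keys, not used; behind it the tilted display, from 100 mm behind the face, rising to 150.
- reagent_bottle: Loose glass bottle with screw cap, 56 mm diameter, 98 high, upright on the bench in front of the instrument. Origin under its centre, z up. Leave alone.
- tip_box: Loose box of pipette tips, 80 x 118 mm, 55 high, on the bench to the right of the rod. Origin under its centre. Leave alone.
- cuvette_rack: Loose white rack, 34 x 110 mm, with five clear cuvettes, 50 mm high in all, on the bench in front of the instrument's left half. Origin under its centre. Leave alone.

How it is judged:
By the outcome, as a careful person would: the job done as asked, in the order asked, and still so for the second after the job is handed in, with the robot touching nothing.
It also fails if it takes over 59 s, if anything falls off the work surface, if the arm or the gripper's body presses on something with over 40 N, if the wrist force passes 120 N, or if a joint passes its speed limit or range.

### The arm

A 7-joint arm with a two-finger parallel gripper is mounted at the origin on the work surface. World frame = base frame: x ahead of the robot, y to its left, z up, the work surface at z = 0. Lengths are in m, angles in rad, forces in N, time in s.
With the tool pointing down it reaches from about 0.425 to 0.95 m from the base axis. Payload 4.7 kg.
Tool frame: the origin (TCP) lies at the very end of the fingers, on their centre line; the grasp point (between the pads) lies 19 mm behind it; z points along the fingers, y is the line along which they close (so a half turn about z gives the same grasp; the last joint's range is limited). The gripper opens to 87 mm and grips with 3 to 60 N. Pads are 19 mm wide; open, the fingers measure 117 mm over their backs; the gripper's body (75 mm by 190 mm) begins 51 mm behind the grasp point.
Start: joints at [-1.372, 0.469, -0.049, 1.532, 0.024, 1.141, -0.082], TCP at [0.152, 0.658, 0.223] pointing down, gripper open.
Joint ranges: [-2.59, 2.59], [-0.33, 1.99], [-1.39, 1.29], [0.1, 2.45], [-1.04, 4.18], [0.21, 1.99], [-2.66, 2.66]. Speed limits (rad/s): [2.57, 2.57, 3.14, 3.14, 3.14, 3.14, 3.14].

### API

Orientations are given as a rotation vector (axis times angle).
In Python, from workcell import robot, get_image, get_calibration gives the robot as it stands. The module is installed in compiled form; this text tells all that it offers.
- The arm moves only by the tool apply_moves, never from a script. Its argument "plan" is a list of rows, each a list of 3 entries, a list of its own where there are three numbers: the shift along the tool's x, y, z in cm, then the turn, a rotation vector about the tool's x, y, z in rad, then the finger opening in cm, from 0 to 8.7. In form: [[[dx, dy, dz], [ax, ay, az], jaw], ...]. A call has 1 to 12 rows; each row is the pose to reach, as a shift and turn from the pose commanded when the call began, along the tool's axes at that moment; what a row does not reach only later rows make up. A row lasts 1/10 s, in which the tool goes at most 50 mm and 8.59 degrees, less where a joint would pass 70% of its speed; a pose out of reach is approached as far as the arm can. A call with a gripper value outside its range is refused whole. The fingers move at their own pace and stop on an object; "squeeze" is the grip in N (left out, the last holds). Time passes only in rows, so rows that repeat a pose let the fingers close. It gives the time, the measured TCP pose, the force, the opening and the grip force at its end, in the units of the state.
- robot.get_state(): the state, without advancing time (a new reading comes with each control period).
- get_image(name): name is "side" or "top" or "wrist"; returns (picture, depth): 400x640x3 uint8, blue, green, red; 400x640 float32, m along the optical axis (not along the pixel's ray), 0 where there is no reading.
- get_calibration(name): a dict with "fovy" (degrees; the focal length in pixels is half the picture's height over the tangent of half this angle, whatever the lens; pixels are square), "cx", "cy" (the principal point, pixels), "k1" (the pictures are not rectified: a ray, as slopes to the right and down, at radius r is drawn at 1 + k1 r^2 times it, then the intrinsics apply), "cam_to_world" (4x4, takes a point from camera to world coordinates). Camera axes: x right, y down, z forward; pixel columns grow to the right and rows downward; lengths in m; the calibration is good to about 2 mm. A picture is of the moment at which its call begins: read the wrist's pose just before it. get_calibration takes no time and is no camera call; for the wrist camera it gives the pose at the moment of the call.
- robot.finish_job(): hands the job in; it is judged then, once.
The state is a dict: "time_s": time; "joint_positions": joint angles; "dq": joint speeds; "tau": joint torques, N m; "tool_pos": TCP position; "eef_rot": TCP orientation; "contact_force": force on the tool from outside, world axes, zero at the start; "wrist_torque": the same for the moment, N m; "finger_gap": opening from 0.0 (shut) to 1.0 (fully open); "finger_force": force on a finger pad.
Only numpy, scipy, OpenCV 4.12 (cv2) and the standard library are available. Lean on these libraries where they do the work, as an engineer would, in place of code of your own. Each camera call takes 0.05 s, during which the arm holds its last target. There are 200 camera calls.

## Working session

There is one attempt and no reset: what is moved stays moved. The work goes in short steps, Python scripts to look and compute and a tool call to move; the robot and the scene stay as the last step left them, time stands still between calls to the robot, and variables do not carry over. Pictures are saved under pics/ and viewed, at most 10 in all, crops included, and the job is handed in when it is done.

Besides the shell and the picture viewer there is one more tool, called after "Emit:" as name(argument=value, ...), one argument or row to a line, values as JSON. apply_moves: Moves the arm, as the interface text tells. Its arguments: {"type":"object","properties":{"plan":{"type":"array"},"squeeze":{"type":"number"}},"required":["plan"]}

```bash
mkdir -p pics
cat > h.py <<'E'
import numpy as np, cv2
from workcell import robot, get_image, get_calibration
def K(c): 
    f=200/np.tan(np.radians(c['fovy'])/2); return np.array([[f,0,c['cx']],[0,f,c['cy']],[0,0,1.]])
def ray(c,uv):
    p=cv2.undistortPoints(np.array(uv,float).reshape(-1,1,2),K(c),np.array([c['k1'],0,0,0.])).reshape(-1,2)
    T=np.array(c['cam_to_world']); d=np.c_[p,np.ones(len(p))]
    return T[:3,3],d@T[:3,:3].T      # origin, direction per unit depth
def onplane(c,uv,z):
    o,d=ray(c,uv); return o+d*((z-o[2])/d[:,2])[:,None]
def atdepth(c,uv,D):
    o,d=ray(c,uv); return o+d*np.array([D[int(v),int(u)] for u,v in uv])[:,None]
E
python3 - <<'E'
from h import *
for n in("side","top"):
    p,d=get_image(n); cv2.imwrite(f"pics/{n}0.png",p); np.save(f"{n}0.npy",d); c=get_calibration(n); print(n,c)
s=robot.get_state(); print(s)
E
```

```text
side {'fovy': 47.35730882436843, 'cx': 317.63940911817014, 'cy': 195.50847437434217, 'k1': -0.035198156946525325, 'cam_to_world': array([[-0.98383941, -0.11438208,  0.13775616,  0.38450886],
       [-0.17742421,  0.51923449, -0.83601208,  0.75830614],
       [ 0.02409705, -0.84694291, -0.5311375 ,  0.6008966 ],
       [ 0.        ,  0.        ,  0.        ,  1.        ]])}
top {'fovy': 51.99008271924692, 'cx': 319.49620091908344, 'cy': 203.3163673615339, 'k1': -0.01842845202320427, 'cam_to_world': array([[ 0.01585786, -0.99731412,  0.07150571,  0.46460605],
       [-0.99958544, -0.01753145, -0.02283841, -0.00826387],
       [ 0.02403067, -0.0711139 , -0.99717869,  1.10182803],
       [ 0.        ,  0.        ,  0.        ,  1.        ]])}
{'time_s': 0.1, 'joint_positions': array([-1.3719183 ,  0.4693475 , -0.04857386,  1.53353601,  0.02410078,
        1.14102605, -0.08230268]), 'dq': array([ 0.00035661, -0.0040007 , -0.00106743, -0.00315041,  0.00036809,
        0.00103882, -0.00090865]), 'tau': array([ 8.38625238e-04, -5.09167814e+01, -8.09818553e-02, -2.36827487e+01,
       -6.13800623e-02,  3.44997598e-02,  8.17229693e-05]), 'tool_pos': array([0.1523042 , 0.65705047, 0.22162956]), 'eef_rot': array([-3.56994480e-01, -3.12111465e+00,  2.71232061e-03]), 'contact_force': array([ 0.31710531, -0.57163099, -0.04214383]), 'wrist_torque': array([-0.03973091,  0.05318782,  0.03942286]), 'finger_force': 0.0, 'finger_gap': 1.0039302185172818}
```

View pics/side0.png

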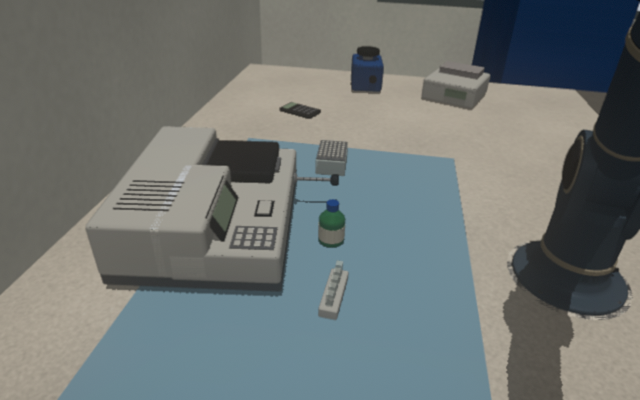

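View pics/top0.png

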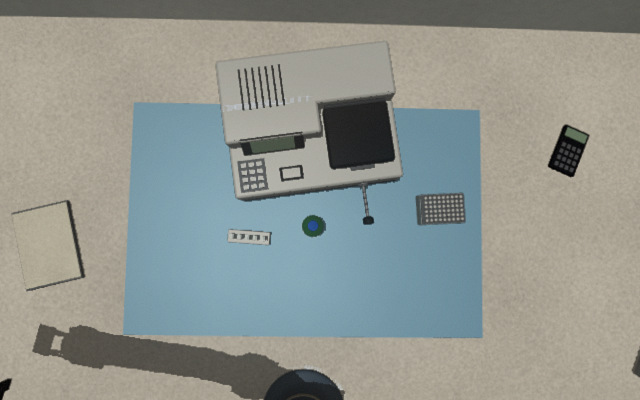

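The side view shows the instrument at the left with the knob at (335,180), the bottle at (332,225) and the rack at (334,290). The top view shows the knob at (368,220), bar key (291,173), bottle (313,226), rack (249,237), tip box (441,209), and the deck front edge from (240,199) to (401,179).

Run:
```python
from h import *
p=cv2.imread("pics/top0.png"); D=np.load("top0.npy"); c=get_calibration("top")
g=cv2.cvtColor(p,cv2.COLOR_BGR2GRAY)
# front edge of deck: last deck-height pixel per column
o,d=ray(c,[(u,v) for v in range(400) for u in range(640)]); P=(o+d*D.reshape(-1,1)).reshape(400,640,3)
pts=[]
for u in list(range(250,355,3))+list(range(375,396,3)):
    vs=[v for v in range(150,215) if P[v,u,2]>0.085]; pts.append((u,max(vs)+.5))
E=onplane(c,pts,0.1)
vx,vy,x0,y0=cv2.fitLine(E[:,:2].astype(np.float32),cv2.DIST_HUBER,0,.001,.001).ravel()
if vy<0: vx,vy=-vx,-vy
yaw=np.arctan2(-vx,vy); print("edge yaw",np.degrees(yaw),x0,y0)
R=np.array([[np.cos(yaw),-np.sin(yaw)],[np.sin(yaw),np.cos(yaw)]])
# key
def blob(m,x,y,w,h):
    mm=np.zeros_like(m);mm[y:y+h,x:x+w]=m[y:y+h,x:x+w]
    n,l,s,ce=cv2.connectedComponentsWithStats(mm); i=1+np.argmax(s[1:,4]); return ce[i],s[i],(l==i)
ce,s,_=blob((g<70).astype(np.uint8),274,160,34,26); print("bezel",ce,s)
cn,_=cv2.findContours(_.astype(np.uint8),cv2.RETR_EXTERNAL,cv2.CHAIN_APPROX_NONE); r=cv2.minAreaRect(cn[0]); print(r)
key=onplane(c,[r[0]],.106)[0]; print("key",key)
ce,s,m=blob((g<60).astype(np.uint8),355,208,26,22); print("knob",ce,s)
kn=onplane(c,[ce],.075)[0]; print("knob centre-ish",kn, "depth z",P[int(ce[1]),int(ce[0])])
# origin
n=R@[1,0]; t=R@[0,1]
print("key inst: x off from edge",(key[:2]-[x0,y0])@n,"knob",(kn[:2]-[x0,y0])@n,"dy key-knob",(key[:2]-kn[:2])@t)
O=np.array([x0,y0]); O=O+t*((key[:2]-O)@t-.065); print("O from key",O)
print("origin from knob y",O+t*((kn[:2]-O)@t+.110))
print("knob face pred",O+R@[-.105,-.11],"key pred",O+R@[.045,.065])
hsv=cv2.cvtColor(p,cv2.COLOR_BGR2HSV)
print("bottle",onplane(c,[(313,226)],.098),"tipbox L/R corners",onplane(c,[(417,194),(417,225)],.055),"rack",onplane(c,[(249,237)],.04))
cl=(P[:,:,2]); print("deck z",np.median(P[180:186,330:340,2]),"housing",np.median(P[70:80,300:340,2]))
# side view triangulation
a=cv2.imread("pics/side0.png"); cs=get_calibration("side"); ga=cv2.cvtColor(a,cv2.COLOR_BGR2GRAY)
ce2,s2,_=blob((ga<60).astype(np.uint8),325,170,20,20); print("side knob",ce2,s2)
A,da=ray(c,[ce]);B,db=ray(cs,[ce2]); x=np.linalg.lstsq(np.c_[da[0],-db[0]],B-A,rcond=None)[0]; print("tri",A+da[0]*x[0],B+db[0]*x[1])
ks=onplane(cs,[(264,208)],.106); print("key from side",ks)
for n,q in(("t",p[140:240,220:420]),("s",a[150:240,230:350])): cv2.imwrite(f"pics/c{n}.png",cv2.resize(q,None,fx=4 if n=="t" else 5,fy=4 if n=="t" else 5))
```

```text
edge yaw 8.698482 0.5728775 -0.024904419
bezel [291.89534884 173.27906977] [280 165  23  16  86]
((291.189208984375, 172.63516235351562), (12.823122024536133, 22.193862915039062), 80.53767395019531)
key [0.6099725  0.03932046 0.106     ]
knob [367.90140845 219.88732394] [363 216  11   8  71]
knob centre-ish [ 0.49866075 -0.15401709  0.075     ] depth z [ 0.50058361 -0.15066876  0.08258378]
key inst: x off from edge 0.04638132830495414 knob -0.09288944069943594 dy key-knob 0.17427957302057767
O from key [ 0.5739549  -0.03194637]
origin from knob y [ 0.57384595 -0.03123423]
knob face pred [ 0.48679843 -0.15656077] key pred [0.60860706 0.03911156]
bottle [[ 0.4807377  -0.01625756  0.098     ]] tipbox L/R corners [[ 0.5682023  -0.28356879  0.055     ]
 [ 0.48826894 -0.28348625  0.055     ]] rack [[0.4507095  0.14739418 0.04      ]]
deck z 0.1002201926732742 housing 0.15133478133926348
side knob [334.22058824 179.33823529] [331 174   7  11  68]
tri [ 0.49881682 -0.15468506  0.07029417] [ 0.49699384 -0.15489151  0.07026301]
key from side [[0.60691009 0.0469311  0.106     ]]
```

View pics/ct.png

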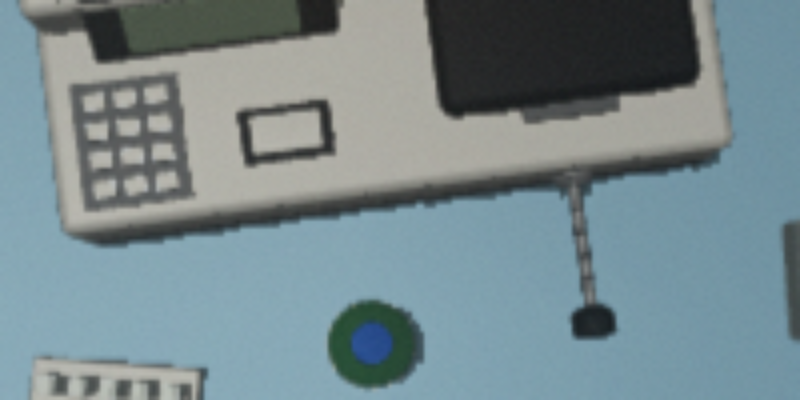

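Crop agrees: knob at about (593,320), key (286,131). The origin computed from the key and from the knob match to 1 mm, and the heights check out. Next are the tool shifts, with tool x pointing back along the rod so the narrow side of the gripper faces the instrument.

```bash
cat >> h.py <<'E'
from scipy.spatial.transform import Rotation as Ro
O=np.array([.5739,-.0316]); YAW=np.radians(8.7)
RI=np.array([[np.cos(YAW),-np.sin(YAW)],[np.sin(YAW),np.cos(YAW)]])
n3=np.r_[RI@[1,0],0]; t3=np.r_[RI@[0,1],0]
Rt=np.c_[-n3,t3,[0,0,-1]]
def W(x,y,z): return np.r_[O+RI@[x,y],z]
def I(p): return np.r_[RI.T@(np.array(p[:2])-O),p[2]]
def show(targets,rot=True):
    s=robot.get_state(); R=Ro.from_rotvec(s['eef_rot']).as_matrix()
    print("t",s['time_s'],"inst pos mm",I(s['tool_pos'])*1e3,"F inst",np.r_[RI.T@s['contact_force'][:2],s['contact_force'][2]],"gap",s['finger_gap'])
    print("turn",Ro.from_matrix(R.T@Rt).as_rotvec())
    for w in targets: print(w,"->cm",np.round(R.T@(np.array(w)-s['tool_pos'])*100,2))
E
python3 - <<'E'
from h import *
show([(.45,.45,.22),(.53,.1,.22),W(-.14,-.11,.2),W(-.14,-.11,.06)])
E
```

```text
t 0.1 inst pos mm [-312.57903679  744.4977072   221.6295597 ] F inst [ 0.22699129 -0.61301935 -0.04214383] gap 1.0039302185172818
turn [-1.72253583e-03 -2.58739941e-04 -3.79614579e-01]
(0.45, 0.45, 0.22) ->cm [-33.68 -13.45   0.19]
(0.53, 0.1, 0.22) ->cm [-49.37 -45.74   0.25]
[ 0.45214955 -0.16151084  0.2       ] ->cm [-47.69 -72.97   2.29]
[ 0.45214955 -0.16151084  0.06      ] ->cm [-47.69 -72.94  16.29]
```

Emit:
apply_moves(
  plan=[
    [[-33.7, -13.4, 0], [0, 0, -0.38], 0],
    [[-33.7, -13.4, 0], [0, 0, -0.38], 0],
    [[-33.7, -13.4, 0], [0, 0, -0.38], 0],
    [[-33.7, -13.4, 0], [0, 0, -0.38], 0],
    [[-33.7, -13.4, 0], [0, 0, -0.38], 0],
    [[-33.7, -13.4, 0], [0, 0, -0.38], 0],
    [[-33.7, -13.4, 0], [0, 0, -0.38], 0],
    [[-49.4, -45.7, 0], [0, 0, -0.38], 0],
    [[-49.4, -45.7, 0], [0, 0, -0.38], 0],
    [[-49.4, -45.7, 0], [0, 0, -0.38], 0],
    [[-49.4, -45.7, 0], [0, 0, -0.38], 0],
    [[-49.4, -45.7, 0], [0, 0, -0.38], 0],
  ],
  squeeze=20,
)

```text
time_s: 1.3
tool_pos: [0.5013, 0.2136, 0.2222]
eef_rot: [0.239, -3.132, 0.0]
contact_force: [0.9, 0.5, -0.7]
finger_gap: 0.03
finger_force: 0.0
```

Run:
```python
from h import *
show([W(-.14,-.11,.2),W(-.14,-.11,.06)])
```

```text
t 1.3 inst pos mm [-34.6926784  253.37948786 222.24691544] F inst [ 0.94593768  0.40049617 -0.66889033] gap 0.029817815252643265
turn [-8.95367888e-05 -4.80484421e-04  4.82897925e-04]
[ 0.45214955 -0.16151084  0.2       ] ->cm [ 10.55 -36.33   2.23]
[ 0.45214955 -0.16151084  0.06      ] ->cm [ 10.54 -36.33  16.23]
```

Emit:
apply_moves(
  plan=[
    [[10.5, -36.3, 2], [0, 0, 0], 0],
    [[10.5, -36.3, 2], [0, 0, 0], 0],
    [[10.5, -36.3, 2], [0, 0, 0], 0],
    [[10.5, -36.3, 2], [0, 0, 0], 0],
    [[10.5, -36.3, 2], [0, 0, 0], 0],
    [[10.5, -36.3, 2], [0, 0, 0], 0],
    [[10.5, -36.3, 2], [0, 0, 0], 0],
    [[10.5, -36.3, 2], [0, 0, 0], 0],
    [[10.5, -36.3, 2], [0, 0, 0], 0],
    [[10.5, -36.3, 2], [0, 0, 0], 0],
    [[10.5, -36.3, 2], [0, 0, 0], 0],
  ],
)

```text
time_s: 2.4
tool_pos: [0.4528, -0.1575, 0.2023]
eef_rot: [0.242, -3.132, -0.001]
contact_force: [-0.1, 0.1, -0.1]
finger_gap: 0.008
finger_force: 0.0
```

Run:
```python
from h import *
show([W(-.14,-.11,.2),W(-.14,-.11,.062)])
p,d=get_image("wrist"); cv2.imwrite("pics/w1.png",p)
```

```text
t 2.4 inst pos mm [-138.7478073  -106.08719776  202.29058623] F inst [-0.10716082  0.08102157 -0.12626718] gap 0.00770310449043818
turn [ 0.00081556 -0.00026812  0.0026379 ]
[ 0.45214955 -0.16151084  0.2       ] ->cm [ 0.13 -0.39  0.23]
[ 0.45214955 -0.16151084  0.062     ] ->cm [ 0.12 -0.4  14.03]
```

View pics/w1.png

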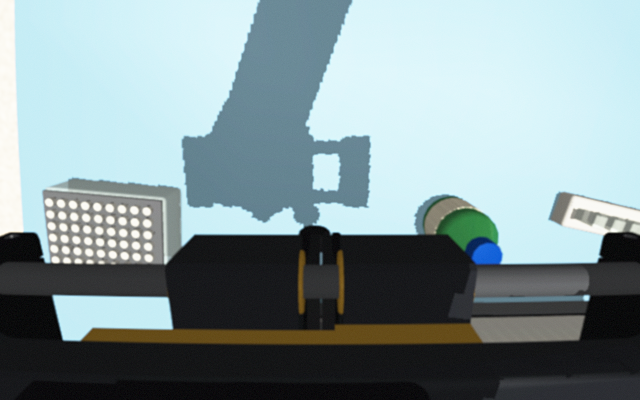

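The wrist view shows the closed fingers at (320,280), with the tip box (110,225) and the bottle (470,235) well to either side. Descending.

Emit:
apply_moves(
  plan=[
    [[0.1, -0.3, 4], [0, 0, 0], 0],
    [[0.1, -0.3, 8], [0, 0, 0], 0],
    [[0.1, -0.3, 11], [0, 0, 0], 0],
    [[0.1, -0.3, 13], [0, 0, 0], 0],
    [[0.1, -0.3, 14], [0, 0, 0], 0],
    [[0.1, -0.3, 14], [0, 0, 0], 0],
    [[0.1, -0.3, 14], [0, 0, 0], 0],
    [[0.1, -0.3, 14], [0, 0, 0], 0],
  ],
)

```text
time_s: 3.25
tool_pos: [0.4531, -0.1621, 0.0637]
eef_rot: [-0.239, 3.13, -0.001]
contact_force: [0.1, 0.2, 1.3]
finger_gap: 0.009
finger_force: 0.0
```

Run:
```python
from h import *
show([W(-.12,-.11,.062),W(-.0695,-.11,.062)])
```

```text
t 3.25 inst pos mm [-139.09841392 -110.70750694   63.65273696] F inst [0.10124464 0.1671587  1.30412094] gap 0.009472001236483632
turn [-0.0007175   0.00244041  0.0008064 ]
[ 0.47191942 -0.15848563  0.062     ] ->cm [-1.91  0.07  0.17]
[ 0.52183837 -0.15084695  0.062     ] ->cm [-6.96  0.07  0.18]
```

Emit:
apply_moves(
  plan=[
    [[-0.5, 0.1, 0.1], [0, 0, 0], 0],
    [[-1.0, 0.1, 0.1], [0, 0, 0], 0],
    [[-1.4, 0.1, 0.1], [0, 0, 0], 0],
    [[-1.7, 0.1, 0.1], [0, 0, 0], 0],
    [[-1.9, 0.1, 0.1], [0, 0, 0], 0],
    [[-2.0, 0.1, 0.1], [0, 0, 0], 0],
    [[-2.0, 0.1, 0.1], [0, 0, 0], 0],
    [[-2.0, 0.1, 0.1], [0, 0, 0], 0],
  ],
)

```text
time_s: 4.05
tool_pos: [0.4715, -0.158, 0.0614]
eef_rot: [0.239, -3.132, -0.0]
contact_force: [0.5, -0.2, -0.2]
finger_gap: 0.005
finger_force: 0.0
```

Run:
```python
from h import *
show([W(-.0695,-.11,.062)])
p,d=get_image("side"); cv2.imwrite("pics/s1.png",cv2.resize(p[130:230,240:400],None,fx=5,fy=5))
```

```text
t 4.05 inst pos mm [-120.37266221 -109.49131974   61.43692785] F inst [ 0.44665864 -0.2586757  -0.19864191] gap 0.005024995862104052
turn [ 0.00017351 -0.00029669  0.00018066]
[ 0.52183837 -0.15084695  0.062     ] ->cm [-5.09 -0.05 -0.06]
```

View pics/s1.png

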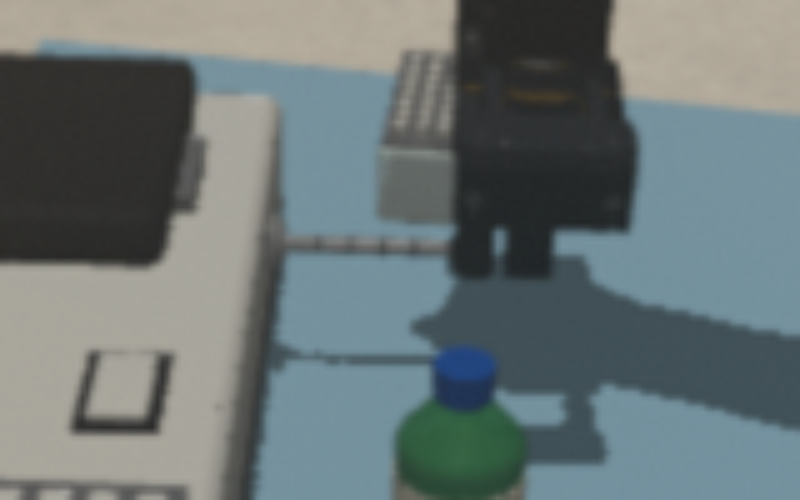

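The view shows the knob (470,245) just ahead of the fingers (530,250), level with them and not yet touching. Starting the slow push.

Emit:
apply_moves(
  plan=[
    [[-0.1, 0, 0], [0, 0, 0], 0],
    [[-0.2, 0, 0], [0, 0, 0], 0],
    [[-0.3, 0, 0], [0, 0, 0], 0],
    [[-0.4, 0, 0], [0, 0, 0], 0],
    [[-0.5, 0, 0], [0, 0, 0], 0],
    [[-0.6, 0, 0], [0, 0, 0], 0],
    [[-0.7, 0, 0], [0, 0, 0], 0],
    [[-0.8, 0, 0], [0, 0, 0], 0],
    [[-0.9, 0, 0], [0, 0, 0], 0],
  ],
)

```text
time_s: 5.0
tool_pos: [0.4789, -0.1569, 0.0613]
eef_rot: [0.238, -3.129, -0.001]
contact_force: [-6.5, -1.0, 4.8]
finger_gap: 0.006
finger_force: 3.2
```

Run:
```python
from h import *
show([W(-.0695,-.11,.062)])
```

```text
t 5.0 inst pos mm [-112.84767385 -109.44556861   61.3042346 ] F inst [-6.58992782  0.02144163  4.84801518] gap 0.005908341874622573
turn [ 0.00104411 -0.00325855 -0.0001744 ]
[ 0.52183837 -0.15084695  0.062     ] ->cm [-4.33 -0.05 -0.08]
```

Emit:
apply_moves(
  plan=[
    [[-0.1, 0, 0], [0, 0, 0], 0],
    [[-0.2, 0, 0], [0, 0, 0], 0],
  ],
)

```text
time_s: 5.2
tool_pos: [0.4804, -0.1566, 0.0613]
eef_rot: [0.237, -3.128, -0.002]
contact_force: [-6.6, -1.5, 6.0]
finger_gap: 0.007
finger_force: 3.4
```

Emit:
apply_moves(
  plan=[
    [[-0.1, 0, 0], [0, 0, 0], 0],
    [[-0.2, 0, 0], [0, 0, 0], 0],
  ],
)

```text
time_s: 5.4
tool_pos: [0.4838, -0.1561, 0.0614]
eef_rot: [0.238, -3.131, -0.001]
contact_force: [-0.7, -0.6, 0.7]
finger_gap: 0.006
finger_force: 0.4
```

Emit:
apply_moves(
  plan=[
    [[-0.1, 0, 0], [0, 0, 0], 0],
    [[-0.2, 0, 0], [0, 0, 0], 0],
  ],
)

```text
time_s: 5.6
tool_pos: [0.4878, -0.1555, 0.0617]
eef_rot: [-0.239, 3.13, -0.001]
contact_force: [0.2, 0.0, 0.8]
finger_gap: 0.006
finger_force: 0.0
```

Emit:
apply_moves(
  plan=[
    [[-0.1, 0, 0], [0, 0, 0], 0],
    [[-0.2, 0, 0], [0, 0, 0], 0],
  ],
)

```text
time_s: 5.8
tool_pos: [0.4891, -0.1553, 0.0616]
eef_rot: [-0.239, 3.132, -0.0]
contact_force: [0.4, 0.2, -0.7]
finger_gap: 0.007
finger_force: 0.0
```

Run:
```python
from h import *
show([W(-.0695,-.11,.062)])
```

```text
t 5.8 inst pos mm [-102.56004789 -109.45066725   61.56125517] F inst [ 0.41509416  0.11292642 -0.67548513] gap 0.007033095570765609
turn [-0.0001376   0.00076567  0.0007069 ]
[ 0.52183837 -0.15084695  0.062     ] ->cm [-3.31 -0.06 -0.04]
```

First click snapped in: the force built to 6.8 N and then dropped to zero near TCP −108, as expected. On to the second.

Emit:
apply_moves(
  plan=[
    [[-0.1, 0, 0], [0, 0, 0], 0],
    [[-0.2, 0, 0], [0, 0, 0], 0],
    [[-0.3, 0, 0], [0, 0, 0], 0],
    [[-0.4, 0, 0], [0, 0, 0], 0],
    [[-0.5, 0, 0], [0, 0, 0], 0],
  ],
)

```text
time_s: 6.3
tool_pos: [0.4923, -0.1548, 0.0614]
eef_rot: [0.238, -3.13, -0.001]
contact_force: [-3.9, -0.7, 2.3]
finger_gap: 0.004
finger_force: 2.0
```

Emit:
apply_moves(
  plan=[
    [[-0.1, 0, 0], [0, 0, 0], 0],
    [[-0.2, 0, 0], [0, 0, 0], 0],
  ],
)

```text
time_s: 6.5
tool_pos: [0.4937, -0.1546, 0.0613]
eef_rot: [0.238, -3.129, -0.001]
contact_force: [-6.4, -0.2, 6.0]
finger_gap: 0.007
finger_force: 3.2
```

Emit:
apply_moves(
  plan=[
    [[-0.1, 0, 0], [0, 0, 0], 0],
    [[-0.2, 0, 0], [0, 0, 0], 0],
  ],
)

```text
time_s: 6.7
tool_pos: [0.4953, -0.1543, 0.0613]
eef_rot: [0.237, -3.128, -0.001]
contact_force: [-7.0, -0.6, 4.8]
finger_gap: 0.006
finger_force: 3.4
```

Emit:
apply_moves(
  plan=[
    [[-0.1, 0, 0], [0, 0, 0], 0],
    [[-0.2, 0, 0], [0, 0, 0], 0],
  ],
)

```text
time_s: 6.9
tool_pos: [0.4987, -0.1539, 0.0614]
eef_rot: [0.238, -3.132, -0.001]
contact_force: [-1.3, 0.7, -0.3]
finger_gap: 0.003
finger_force: 0.4
```

Run:
```python
from h import *
show([W(-.0695,-.11,.062)])
```

```text
t 6.9 inst pos mm [ -92.86781365 -109.46576966   61.3707437 ] F inst [-1.17943667  0.84693    -0.29901472] gap 0.0025210195211316307
turn [ 0.00051276 -0.00103605 -0.00023681]
[ 0.52183837 -0.15084695  0.062     ] ->cm [-2.34 -0.05 -0.07]
```

Emit:
apply_moves(
  plan=[
    [[-0.1, 0, 0], [0, 0, 0], 0],
    [[-0.2, 0, 0], [0, 0, 0], 0],
    [[-0.3, 0, 0], [0, 0, 0], 0],
    [[-0.4, 0, 0], [0, 0, 0], 0],
  ],
)

```text
time_s: 7.3
tool_pos: [0.5039, -0.153, 0.0615]
eef_rot: [-0.239, 3.132, -0.0]
contact_force: [0.0, 0.2, 0.5]
finger_gap: 0.006
finger_force: 0.0
```

Emit:
apply_moves(
  plan=[
    [[-0.1, 0, 0], [0, 0, 0], 0],
    [[-0.2, 0, 0], [0, 0, 0], 0],
    [[-0.3, 0, 0], [0, 0, 0], 0],
    [[-0.4, 0, 0], [0, 0, 0], 0],
    [[-0.5, 0, 0], [0, 0, 0], 0],
  ],
)

```text
time_s: 7.8
tool_pos: [0.5071, -0.1526, 0.0613]
eef_rot: [0.238, -3.13, -0.001]
contact_force: [-4.4, -0.2, 2.7]
finger_gap: 0.006
finger_force: 2.0
```

Emit:
apply_moves(
  plan=[
    [[-0.1, 0, 0], [0, 0, 0], 0],
    [[-0.2, 0, 0], [0, 0, 0], 0],
    [[-0.3, 0, 0], [0, 0, 0], 0],
  ],
)

```text
time_s: 8.1
tool_pos: [0.5093, -0.1522, 0.0613]
eef_rot: [0.238, -3.129, -0.001]
contact_force: [-7.2, -1.2, 5.1]
finger_gap: 0.007
finger_force: 3.4
```

Emit:
apply_moves(
  plan=[
    [[-0.1, 0, 0], [0, 0, 0], 0],
    [[-0.2, 0, 0], [0, 0, 0], 0],
  ],
)

```text
time_s: 8.3
tool_pos: [0.5113, -0.1519, 0.0613]
eef_rot: [0.237, -3.129, -0.001]
contact_force: [-5.9, -0.5, 4.0]
finger_gap: 0.003
finger_force: 2.7
```

Run:
```python
from h import *
show([W(-.0695,-.11,.062)])
```

```text
t 8.3 inst pos mm [ -80.08540381 -109.47740545   61.33181552] F inst [-5.90477663  0.39758509  4.01364555] gap 0.0033417696913378564
turn [ 0.00111728 -0.00355224 -0.0004643 ]
[ 0.52183837 -0.15084695  0.062     ] ->cm [-1.06 -0.05 -0.07]
```

Emit:
apply_moves(
  plan=[
    [[-0.1, 0, 0], [0, 0, 0], 0],
    [[-0.2, 0, 0], [0, 0, 0], 0],
    [[-0.3, 0, 0], [0, 0, 0], 0],
    [[-0.3, 0, 0], [0, 0, 0], 0],
    [[-0.3, 0, 0], [0, 0, 0], 0],
  ],
)

```text
time_s: 8.8
tool_pos: [0.5167, -0.1511, 0.0615]
eef_rot: [-0.239, 3.132, -0.0]
contact_force: [0.3, 0.2, -0.1]
finger_gap: 0.002
finger_force: 0.0
```

Run:
```python
from h import *
show([W(-.0695,-.11,.062)])
```

```text
t 8.8 inst pos mm [ -74.65237799 -109.4329866    61.53416534] F inst [ 0.28539084  0.19527507 -0.07094307] gap 0.002138303443836315
turn [-0.00012858  0.00071825  0.00071718]
[ 0.52183837 -0.15084695  0.062     ] ->cm [-0.52 -0.06 -0.05]
```

Third click snapped in, with no force left on the fingers. Backing off and going up.

Emit:
apply_moves(
  plan=[
    [[2, 0, 0], [0, 0, 0], 0],
    [[4, 0, 0], [0, 0, 0], 0],
    [[4, 0, -3], [0, 0, 0], 0],
    [[4, 0, -7], [0, 0, 0], 0],
    [[4, 0, -11], [0, 0, 0], 0],
    [[4, 0, -14], [0, 0, 0], 0],
    [[4, 0, -14], [0, 0, 0], 0],
    [[4, 0, -14], [0, 0, 0], 0],
    [[4, 0, -14], [0, 0, 0], 0],
  ],
)

```text
time_s: 9.7
tool_pos: [0.4758, -0.1569, 0.2003]
eef_rot: [0.239, -3.13, -0.001]
contact_force: [-0.6, 0.0, -0.3]
finger_gap: 0.005
finger_force: 0.0
```

Run:
```python
from h import *
c=get_calibration("side")
p,d=get_image("side"); cv2.imwrite("pics/s2.png",cv2.resize(p[150:230,230:370],None,fx=5,fy=5))
g=cv2.cvtColor(p,cv2.COLOR_BGR2GRAY); m=np.zeros_like(g); m[170:190,295:342]=(g<60)[170:190,295:342]
n,l,s,ce=cv2.connectedComponentsWithStats(m); i=1+np.argmax(s[1:,4]); print(s[i],ce[i],I(onplane(c,[ce[i]],.070)[0]))
show([W(.045,.065,.2),W(.045,.065,.116),W(.045,.065,.102)])
```

```text
[311 174   8  11  69] [315.05797101 178.72463768] [-0.05006276 -0.11049907  0.07      ]
t 9.75 inst pos mm [-116.02905504 -109.02805279  200.09795309] F inst [-0.61950795  0.66437782  0.15488523] gap 0.002660992685452819
turn [ 0.00100101 -0.00266305  0.00041325]
[0.60855027 0.03945884 0.2       ] ->cm [-16.11  17.4   -0.02]
[0.60855027 0.03945884 0.116     ] ->cm [-16.13  17.39   8.38]
[0.60855027 0.03945884 0.102     ] ->cm [-16.14  17.39   9.78]
```

View pics/s2.png

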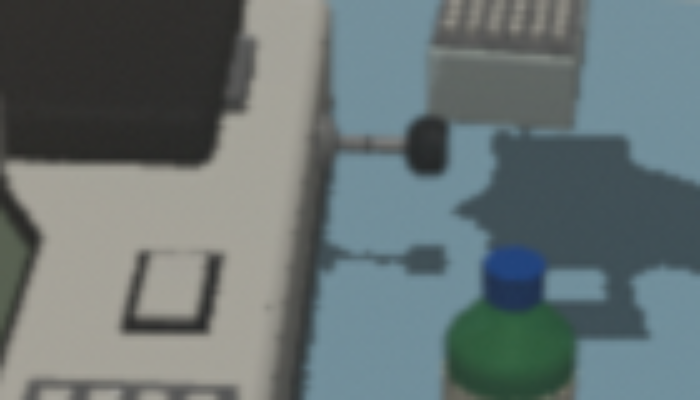

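The knob's centre is at −50 mm, so its face is at −60, as it should be at the third click (crop: knob at (427,145), one ring still showing). Now over the key.

Emit:
apply_moves(
  plan=[
    [[-4, 4.4, 0], [0, 0, 0], 0],
    [[-8, 8.7, 0], [0, 0, 0], 0],
    [[-12, 13, 0], [0, 0, 0], 0],
    [[-15, 16.3, 0], [0, 0, 0], 0],
    [[-16.2, 17.4, 0], [0, 0, 0], 0],
    [[-16.2, 17.4, 2], [0, 0, 0], 0],
    [[-16.2, 17.4, 5], [0, 0, 0], 0],
    [[-16.2, 17.4, 7], [0, 0, 0], 0],
    [[-16.2, 17.4, 8], [0, 0, 0], 0],
    [[-16.2, 17.4, 8], [0, 0, 0], 0],
    [[-16.2, 17.4, 8], [0, 0, 0], 0],
    [[-16.2, 17.4, 8], [0, 0, 0], 0],
  ],
)

```text
time_s: 10.95
tool_pos: [0.6113, 0.0392, 0.1227]
eef_rot: [-0.238, 3.13, 0.0]
contact_force: [-0.8, 0.3, -0.5]
finger_gap: 0.005
finger_force: 0.0
```

Run:
```python
from h import *
show([W(.0455,.065,.11),W(.0455,.065,.102)])
p,d=get_image("side"); cv2.imwrite("pics/s3.png",cv2.resize(p[150:250,190:350],None,fx=5,fy=5))
```

```text
t 10.95 inst pos mm [ 47.6447941   64.36341765 122.67870699] F inst [-0.78964564  0.39328959 -0.47391222] gap 0.004855851631875233
turn [3.07038486e-05 2.19847979e-03 1.74870591e-04]
[0.60904452 0.03953447 0.11      ] ->cm [0.22 0.06 1.27]
[0.60904452 0.03953447 0.102     ] ->cm [0.22 0.06 2.07]
```

View pics/s3.png

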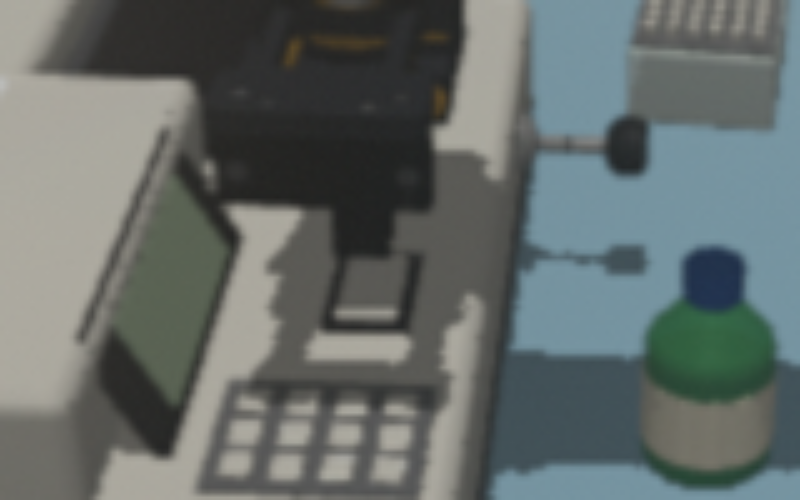

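The fingers (362,230) hang above the key (372,292). Pressing down slowly.

Emit:
apply_moves(
  plan=[
    [[0.2, 0, 0.4], [0, 0, 0], 0],
    [[0.2, 0, 0.8], [0, 0, 0], 0],
    [[0.2, 0, 1.2], [0, 0, 0], 0],
    [[0.2, 0, 1.4], [0, 0, 0], 0],
    [[0.2, 0, 1.4], [0, 0, 0], 0],
    [[0.2, 0, 1.4], [0, 0, 0], 0],
  ],
)

```text
time_s: 11.6
tool_pos: [0.6084, 0.039, 0.1074]
eef_rot: [0.239, -3.132, -0.0]
contact_force: [0.0, 0.3, 0.8]
finger_gap: 0.007
finger_force: 0.0
```

Emit:
apply_moves(
  plan=[
    [[0, 0, 0.1], [0, 0, 0], 0],
    [[0, 0, 0.2], [0, 0, 0], 0],
    [[0, 0, 0.3], [0, 0, 0], 0],
    [[0, 0, 0.4], [0, 0, 0], 0],
    [[0, 0, 0.4], [0, 0, 0], 0],
  ],
)

```text
time_s: 12.1
tool_pos: [0.6086, 0.039, 0.1038]
eef_rot: [-0.239, 3.132, 0.0]
contact_force: [-1.3, 0.3, 2.5]
finger_gap: 0.003
finger_force: 1.6
```

Emit:
apply_moves(
  plan=[
    [[0, 0, 0.1], [0, 0, 0], 0],
    [[0, 0, 0.2], [0, 0, 0], 0],
    [[0, 0, 0.2], [0, 0, 0], 0],
  ],
)

```text
time_s: 12.4
tool_pos: [0.6086, 0.039, 0.1024]
eef_rot: [-0.239, 3.132, 0.0]
contact_force: [-1.8, -0.3, 8.9]
finger_gap: 0.007
finger_force: 4.0
```

Run:
```python
from h import *
show([W(.0455,.065,.102)])
```

```text
t 12.4 inst pos mm [ 45.00846098  64.5399578  102.36622903] F inst [-1.85474762 -0.0115275   8.85162472] gap 0.0072222888971493
turn [0.00025069 0.00048916 0.00029766]
[0.60904452 0.03953447 0.102     ] ->cm [-0.05  0.05  0.04]
```

Emit:
apply_moves(
  plan=[
    [[0, 0, 0.1], [0, 0, 0], 0],
    [[0, 0, 0.1], [0, 0, 0], 0],
    [[0, 0, 0.1], [0, 0, 0], 0],
  ],
)

```text
time_s: 12.7
tool_pos: [0.6087, 0.039, 0.1023]
eef_rot: [-0.239, 3.132, 0.001]
contact_force: [-4.3, -1.0, 13.0]
finger_gap: 0.004
finger_force: 6.5
```

Emit:
apply_moves(
  plan=[
    [[0, 0, -0.3], [0, 0, 0], 0],
    [[0, 0, -0.8], [0, 0, 0], 0],
    [[0, 0, -2], [0, 0, 0], 0],
    [[0, 0, -5], [0, 0, 0], 0],
    [[0, 0, -9], [0, 0, 0], 0],
    [[6, 0, -12], [0, 0, 0], 0],
    [[10, 0, -12], [0, 0, 0], 0],
    [[10, 0, -12], [0, 0, 0], 0],
    [[10, 0, -12], [0, 0, 0], 0],
    [[10, 0, -12], [0, 0, 0], 0],
    [[10, 0, -12], [0, 0, 0], 0],
  ],
)

```text
time_s: 13.8
tool_pos: [0.5107, 0.0242, 0.2203]
eef_rot: [-0.24, 3.132, -0.0]
contact_force: [0.7, 0.1, -0.0]
finger_gap: 0.005
finger_force: 0.0
```

Run:
```python
from h import *
show([])
c=get_calibration("side"); p,d=get_image("side"); cv2.imwrite("pics/s4.png",cv2.resize(p[130:330,190:380],None,fx=3,fy=3))
g=cv2.cvtColor(p,cv2.COLOR_BGR2GRAY); m=np.zeros_like(g); m[170:190,295:342]=(g<60)[170:190,295:342]
n,l,s,ce=cv2.connectedComponentsWithStats(m); i=1+np.argmax(s[1:,4]); print(s[i],I(onplane(c,[ce[i]],.070)[0]))
```

```text
t 13.8 inst pos mm [-54.04409652  64.68883698 220.27425927] F inst [ 0.70064014 -0.05203573 -0.03547632] gap 0.0045207233265875755
turn [-2.37976742e-04  7.39385816e-05  7.95474947e-04]
[311 174   8  10  67] [-0.04990711 -0.11115329  0.07      ]
```

View pics/s4.png

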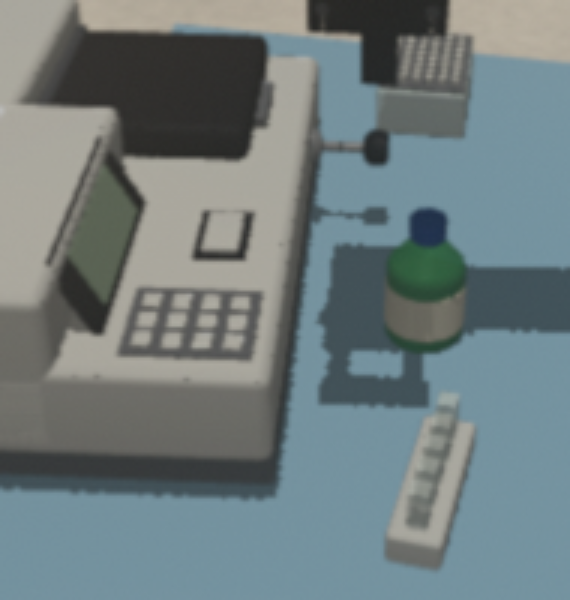

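The key (223,233) is up again, and the knob (376,147) is still at the third click. The bottle, tip box and rack haven't moved, and the arm is clear of everything.

```bash
python3 -c "
from workcell import robot; print(robot.finish_job())"
```

```text
the job is handed in; nothing more can be done
None
```

I pushed the rod in to the third click and it stayed there (knob face measured 60 mm from the instrument), pressed the bar key fully down and let it come back up, left the bottle, tip box and rack untouched, and handed the job in at about 14 s.

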